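Open the locked objective case

ROBOT

A 7-joint arm with a two-finger parallel gripper is mounted at the origin on the work surface. World frame = base frame: x ahead of the robot, y to its left, z up, the work surface at z = 0. Lengths are in m, angles in rad, forces in N, time in s.
With the tool pointing down it reaches from about 0.425 to 0.925 m from the base axis. Payload 6.8 kg.
Tool frame: the origin (TCP) lies on the mounting face of the last link; the fingertips stand 173 mm ahead of it and the grasp point (between the pads) lies 155 mm ahead of it (grip_point_offset is the distance from the TCP to the grasp point, in m); x points along the fingers, z is the direction in which the jaws open and shut, and the axes are right-handed (so a half turn about x gives the same grasp; the last joint's range is limited). The gripper opens to 85 mm and grips with 20 to 120 N. Pads are 22 mm wide; open, the fingers measure 114 mm over their backs; the gripper's body (76 mm by 85 mm) begins 54 mm behind the grasp point. The pads swing forward as they close: fully open they stand 13 mm farther back than shut.
Start: joints at [-1.418, 0.477, 0.022, 1.555, -0.011, 1.109, -0.083], TCP at [0.174, 0.652, 0.405] pointing down, gripper open.
Joint ranges: [-2.96, 2.96], [-0.34, 2.1], [-1.41, 1.46], [0.24, 2.44], [-1.37, 4.51], [0.17, 1.92], [-2.96, 2.96]. Speed limits (rad/s): [2.39, 2.39, 3.14, 3.14, 3.14, 3.14, 3.14].

INTERFACE

Orientations are given as a rotation vector (axis times angle).
In Python, from bench import * gives the robot as it stands. The module is installed in compiled form; this text tells all that it offers.
- The arm moves only by the tool servo_tool, never from a script. Its argument "motion" is a list of rows, each a list of 5 numbers: the shift along the tool's x, y, z in m, then the turn about the tool's x in degrees, then the gripper command: -1 is fully open, 1 is shut, values between are in proportion. In form: [[dx, dy, dz, turn, fingers], ...]. A call has 1 to 8 rows; each row is the pose to reach, as a shift and turn from the pose measured when the call began, along the tool's axes at that moment; what a row does not reach only later rows make up. A row lasts 1/10 s, in which the tool goes at most 50 mm and 8.59 degrees, less where a joint would pass 70% of its speed; a pose out of reach is approached as far as the arm can. A call with a gripper value outside its range is refused whole. The fingers move at their own pace and stop on an object; "force" is the grip in N (left out, the last holds). Time passes only in rows, so rows that repeat a pose let the fingers close. It gives the time, the measured TCP pose, the force and the opening at its end, in the units of the state.
- get_obs(): the state, without advancing time (a new reading comes with each control period).
- grab_frame(name): name is "scene" or "top"; returns the picture (384x512x3 uint8, red, green, blue); there is no depth.
- camera_params(name): a dict with "mtx" (3x3 intrinsics, pixels), "D" ([k1, k2, p1, p2, k3] as OpenCV has them; the pictures are not rectified), "world_to_cam" (4x4, takes a point from world to camera coordinates). Camera axes: x right, y down, z forward; pixel columns grow to the right and rows downward; lengths in m; the calibration is good to about 2 mm. A picture is of the moment at which its call begins. camera_params takes no time and is no camera call.
- hand_in(): hands the job in, once; it reports no verdict.
The state is a dict: "clock": time; "joints": joint angles; "qvel": joint speeds; "tau": joint torques, N m; "tcp_pos": TCP position; "orientation": TCP orientation; "contact_force": force on the tool from outside, world axes, zero at the start; "moment": the same for the moment, N m; "grip_width": finger opening in m.
Only numpy, scipy, OpenCV 4.12 (cv2) and the standard library are available. Lean on these libraries where they do the work, as an engineer would, in place of code of your own. Each camera call takes 0.05 s, during which the arm holds its last target. There are 200 camera calls.

TASK

Open the microscope accessory case: slide its red safety tab over to the green mark's side until you feel it come up gently against its end stop, then lift the steel latch upright by its black bar, and only then raise the blue lid by its handle to about 45 degrees so that it stays open by itself. Do not ram the tab into its stop or force the latch while it is still locked, leave the things beside the case alone, and let go of everything at the end.

Things in the scene. Friction and masses are not known exactly. Their poses are not given: they have to be found in the camera images.
- case: Cream case fixed to the bench, 280 (x) x 300 (y) x 100 mm high with its lid shut. Origin: centre of its underside, on the bench. Its -x side faces the robot, its +y is to the robot's left, yawed up to 0.35 rad. The front 95 mm (case x -140 to -45) is a flat deck 80 mm high with the lock; a blue lid covers the rest.
- tab_grip (a point): Centre of the safety tab's upright red fin, 12 (x) x 24 (y) x 30 mm high, on the deck at case x -90; 21.5 mm above the deck top; fin top 34.5 mm above it (lowest 4 mm: a 24 x 30 mm foot plate). Slides only along case y; starts locked. Pull to case +y (robot's left) to release: drag about 2.5 N, stays where left. Way to its end stop: 10 to 40 mm, new each time, told by no pose: feel for it.
- green_mark (a point): Green mark on the deck at the released (+y) end of the tab's slot; shows the direction only, the tab stops short of it. The bolt below the tab is clamped to it at an unseen setting; the latch is free only in the last 1.5 mm before the bolt meets its stop. The stop is rubber-faced, about 8 N per mm; over 16 N on it damages the lock, 4 to 8 N is plenty.
- latch_bar (a point): Centre of the latch's round black bar, 10 mm diameter, along case y, 58 mm free between its two steel uprights; 45 mm above the deck when the latch is down. Open space below it down to the deck. The lid edge (20 mm thick, top 20 mm above the deck) begins 15 mm beyond it in case +x.
- latch_hinge (a point): Middle of the latch's hinge axis (along case y), fixed on the case 45 mm nearer the robot (case -x) than the bar and 35 mm below it when the latch is down. On lifting, the bar rises and swings towards case -x about this axis.
- latch (a joint): Latch angle, rad: 0 down over the lid, 1.57 upright (stops at 1.6). While locked it has about 0.07 rad of play, then is solid: a hidden foot 50 mm from the hinge hooks under the bolt, and over 25 N there (about 20 N at the bar) breaks it. Freed, it needs about 3 N at the bar and stays where left.
- lid_handle (a point): Centre of the lid's round black handle bar, 10 mm diameter, along case y, 94 mm free between its two posts; 42 mm above the lid's top when shut.
- lid_hinge (a point): Middle of the lid's hinge axis (along case y) at the case's far edge, 120 mm beyond the handle in case +x and 57 mm below it when shut. On opening, the handle rises and swings towards case +x about this axis.
- lid (a joint): Lid angle in rad: 0 shut, growing as it opens, to 1.4. It cannot open under the latch. It needs about 6 N at the handle and stays at any angle where it is left.
- oil_mid (a point): Bystander: amber bottle, 38 mm diameter, 85 mm high, standing beside the case; point 42 mm up its axis.
- slidebox_mid (a point): Bystander: blue slide box 85 x 55 x 34 mm lying beside the case; its centre.
- eyepiece_mid (a point): Bystander: black eyepiece, 36 mm diameter, 54 mm high, standing beside the case; point 27 mm up its axis.

How it is judged:
By the outcome, as a careful person would: the job done as asked, in the order asked, and still so for the second after the job is handed in, with the robot touching nothing.
It also fails if it takes over 72 s, if anything falls off the work surface, if the arm or the gripper's body presses on something with over 40 N, if the wrist force passes 120 N, or if a joint passes its speed limit or range.

## Working session

There is one attempt and no reset: what is moved stays moved. The work goes in short steps, Python scripts to look and compute and a tool call to move; the robot and the scene stay as the last step left them, time stands still between calls to the robot, and variables do not carry over. Pictures are saved under pics/ and viewed, about 8 in all and at most 12, crops included, and the job is handed in when it is done.

Besides the shell and the picture viewer there is one more tool, called after ">>>" as name([rows], argument=value, ...), one row to a line, values as JSON. servo_tool: Moves the arm, as the interface text tells. Its arguments: {"type":"object","properties":{"motion":{"type":"array","items":{"type":"array","items":{"type":"number"}}},"force":{"type":"number"}},"required":["motion"]}

```bash
mkdir -p pics; python3 - <<'E'
from bench import *
import cv2,numpy as np
o=get_obs()
for k,v in o.items(): print(k,np.round(v,4))
for n in("scene","top"):
    im=grab_frame(n); cv2.imwrite(f"pics/{n}0.png",im[:,:,::-1])
    p=camera_params(n); print(n,np.round(p["mtx"],1).tolist(),np.round(p["D"],3),np.round(p["world_to_cam"],3).tolist())
a=cv2.imread("pics/scene0.png");b=cv2.imread("pics/top0.png")
cv2.imwrite("pics/s0.png",cv2.resize(a,(800,600),interpolation=cv2.INTER_CUBIC))
cv2.imwrite("pics/t0.png",cv2.resize(b,(800,600),interpolation=cv2.INTER_CUBIC))
E
```

```text
clock 0.0
joints [-1.4181  0.4778  0.0224  1.5565 -0.0115  1.1093 -0.0831]
qvel [-0.0008 -0.0023  0.0006 -0.0006 -0.0009  0.0003 -0.0001]
tau [ 5.00000e-04 -5.96444e+01  1.60760e+00 -2.81193e+01  1.24000e-02
  9.60000e-03  0.00000e+00]
tcp_pos [0.174  0.6519 0.4037]
orientation [-1.0161  1.3227  1.0142]
contact_force [ 0.7681  0.202  -0.4714]
moment [ 0.0672 -0.0214  0.0046]
grip_width 0.0854
scene [[498.6, 0.0, 251.1], [0.0, 498.6, 189.3], [0.0, 0.0, 1.0]] [-0.105  0.     0.     0.     0.   ] [[-0.061, 0.998, 0.007, 0.01], [0.739, 0.05, -0.672, -0.384], [-0.671, -0.036, -0.741, 1.638], [0.0, 0.0, 0.0, 1.0]]
top [[403.8, 0.0, 248.9], [0.0, 403.8, 195.0], [0.0, 0.0, 1.0]] [-0.148  0.     0.     0.     0.   ] [[-0.009, -0.999, 0.035, 0.007], [-0.983, 0.003, -0.185, 0.617], [0.185, -0.036, -0.982, 0.891], [0.0, 0.0, 0.0, 1.0]]
```

View pics/s0.png

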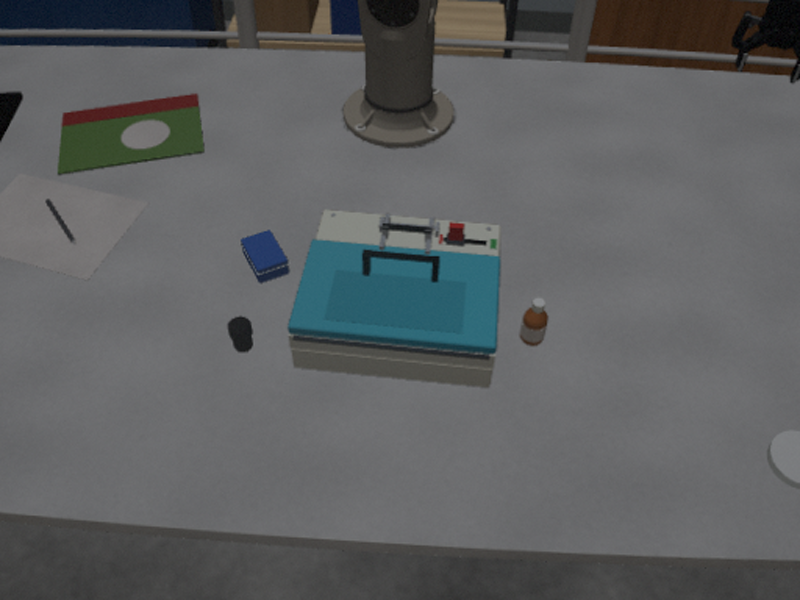

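View pics/t0.png

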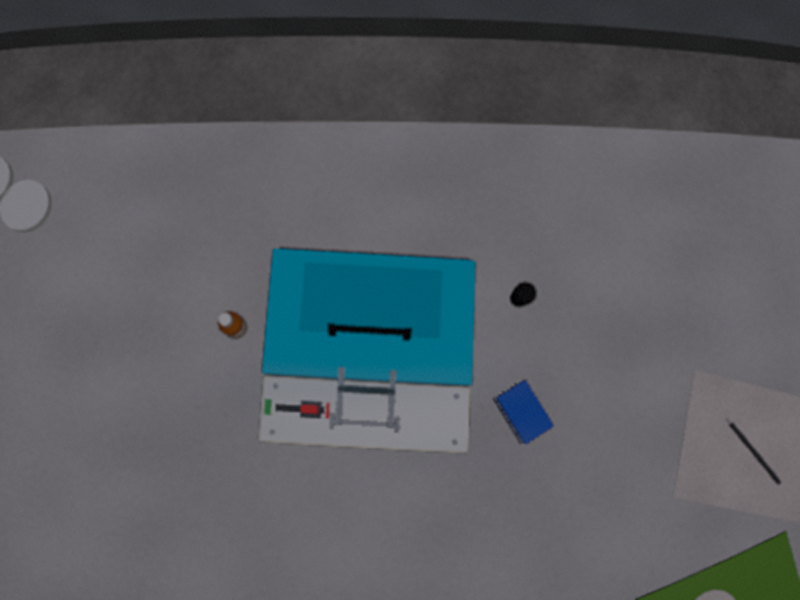

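Scene view: the case is centred near (400,290), tab at (456,233), latch bar at (405,228) and handle at (400,257). Top view: tab (312,409), latch bar (366,390), handle (370,330). I'll enlarge crops of both.

```bash
python3 - <<'E'
import cv2
a=cv2.imread("pics/scene0.png")[132:222,180:330];b=cv2.imread("pics/top0.png")[195:295,160:310]
cv2.imwrite("pics/sc.png",cv2.resize(a,None,fx=5,fy=5,interpolation=cv2.INTER_CUBIC))
cv2.imwrite("pics/tc.png",cv2.resize(b,None,fx=5,fy=5,interpolation=cv2.INTER_CUBIC))
E
```

```text
(no output)
```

View pics/sc.png

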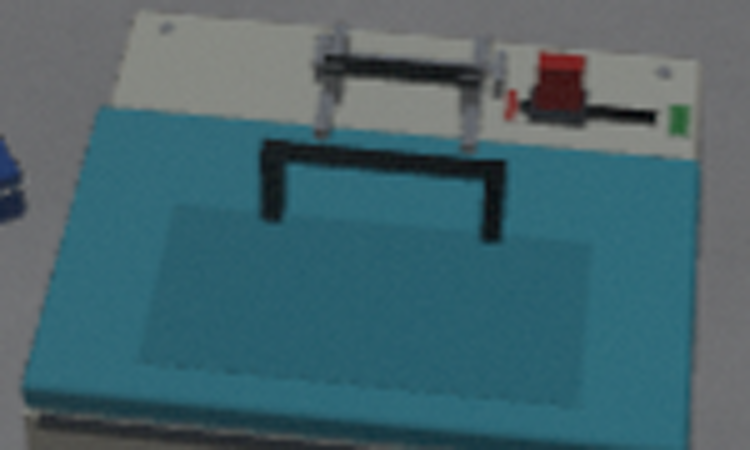

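View pics/tc.png

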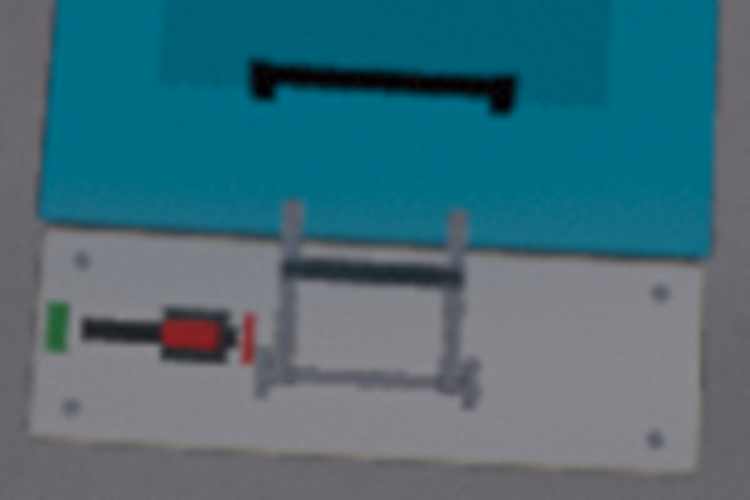

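Scene crop: latch bar from (322,66) to (483,74), handle bar from (262,148) to (505,168), fin top about (562,62), deck corners (137,12), (697,60). Top crop: latch bar (283,268)-(463,276), handle (250,72)-(515,88), fin top about (192,335), deck front corners (30,436), (695,470).

```bash
cat >h.py <<'E'
from bench import *
import cv2,numpy as np
from scipy.spatial.transform import Rotation as R
from scipy.optimize import least_squares
P={n:camera_params(n) for n in("scene","top")}
def proj(n,X):
    p=P[n];T=np.array(p["world_to_cam"]);r,_=cv2.Rodrigues(T[:3,:3])
    return cv2.projectPoints(np.float64(X).reshape(-1,3),r,T[:3,3],np.array(p["mtx"]),np.array(p["D"]))[0][:,0]
def tri(us,ut):
    return least_squares(lambda X:np.r_[proj("scene",X)[0]-us,proj("top",X)[0]-ut],[0.6,0,0.1]).x
E
python3 - <<'E'
from h import *
for n in P:
    T=np.array(P[n]["world_to_cam"]);print(n,np.round(-T[:3,:3].T@T[:3,3],3))
S=lambda u,v:np.array([180+(u-2)/5,132+(v-2)/5]); T=lambda u,v:np.array([160+(u-2)/5,195+(v-2)/5])
pts={"latch":(S(403,71),T(373,272)),"handle":(S(384,159),T(382,80)),"hL":(S(505,163),T(250,70)),"hR":(S(262,146),T(515,88)),
"fintop":(S(562,62),T(192,336)),"cornL":(S(697,60),T(30,436)),"cornR":(S(137,12),T(695,470)),"green":(S(679,121),T(57,327)),
"hingeL":(S(484,42),T(262,372)),"hingeR":(S(322,32),T(470,384))}
W={}
for k,(a,b) in pts.items():
    X=W[k]=tri(a,b);print(k,np.round(X,4),"res",np.round(proj("scene",X)[0]-a,1),np.round(proj("top",X)[0]-b,1))
# joint fit: case x,y,yaw, tab y, latch y, handle y
def model(q):
    x,y,w,ty,ly,hy=q
    L={"latch":[None,ly,.125],"handle":[None,hy,.142],"fintop":[-.09,ty,.1145],"cornL":[-.14,.15,.08],"cornR":[-.14,-.15,.08]}
    L["handle"][0]=.140-.120; L["latch"][0]=-.045-.015
    return {k:R.from_rotvec([0,0,w]).apply(v)+[x,y,0] for k,v in L.items()}
def f(q):
    m=model(q);return np.concatenate([np.r_[proj("scene",m[k])[0]-pts[k][0],proj("top",m[k])[0]-pts[k][1]] for k in m])
r=least_squares(f,[.65,0,0,.1,0,0]);print(np.round(r.x,4));print(np.round(f(r.x).reshape(-1,4),1))
for k,v in model(r.x).items():print(k,np.round(v,4))
o=get_obs();print(R.from_rotvec(o["orientation"]).as_matrix().round(3))
E
```

```text
scene [1.383 0.068 0.955]
top [0.441 0.038 0.989]
latch [0.4872 0.0397 0.1252] res [-0.7 -0. ] [-0.6  0. ]
handle [0.5671 0.0351 0.1435] res [-0.4 -0. ] [-0.4  0. ]
hL [0.5708 0.0907 0.1484] res [-0.5  0. ] [-0.4  0. ]
hR [ 0.5633 -0.0214  0.1445] res [-0.3 -0. ] [-0.3  0. ]
fintop [0.4608 0.1179 0.1119] res [-0.8  0. ] [-0.7  0. ]
cornL [0.4173 0.1916 0.0783] res [-0.2  0. ] [-0.2  0. ]
cornR [ 0.4    -0.1039  0.0781] res [-0.4 -0.1] [-0.4  0. ]
green [0.4655 0.1804 0.0799] res [-0.4  0. ] [-0.3  0. ]
hingeL [0.4454 0.0839 0.1093] res [ 1.3 -0. ] [ 1.1 -0. ]
hingeR [ 0.4396 -0.0026  0.1054] res [-0.4 -0. ] [-0.3  0. ]
[ 5.476e-01  3.590e-02 -5.750e-02  7.670e-02  4.000e-04  4.000e-04]
[[-0.7  0.2 -0.6 -0.2]
 [-0.5  0.6 -0.4 -0.1]
 [-0.8 -0.4 -0.7 -0.7]
 [ 0.6 -0.6 -1.2  0.4]
 [-1.2 -0.8  0.6  0.4]]
latch [0.4878 0.0397 0.125 ]
handle [0.5676 0.0351 0.142 ]
fintop [0.4622 0.1176 0.1145]
cornL [0.4165 0.1937 0.08  ]
cornR [ 0.3993 -0.1059  0.08  ]
[[-0.    -0.966  0.258]
 [-0.002  0.258  0.966]
 [-1.    -0.    -0.002]]
```

>>> servo_tool([
  [0,-0.03,-0.03,6,0.15],
  [0,-0.065,-0.065,14,0.15],
  [0,-0.097,-0.1,22,0.15],
  [0,-0.13,-0.135,30,0.15],
  [0,-0.16,-0.17,38,0.15],
  [0,-0.195,-0.205,46,0.15],
  [0,-0.225,-0.24,54,0.15],
  [0,-0.26,-0.275,60,0.15],
], force=20)

```text
clock: 0.9
tcp_pos: [0.3544, 0.3174, 0.4041]
orientation: [-0.204, 1.562, 0.202]
contact_force: [0.9, 0.4, 0.7]
grip_width: 0.0363
```

```bash
cat >>h.py <<'E'
w=-.0575; C0=np.array([.5476,.0359,0])
def case(p): return R.from_rotvec([0,0,w]).apply(p)+C0
def go(grip,jaw=w):  # grasp-point target world
    o=get_obs();M=R.from_rotvec(o["orientation"]).as_matrix()
    d=np.array(grip)+[0,0,.155]-o["tcp_pos"]
    a=np.arctan2(M[1,2],M[0,2]);t=(a-jaw+np.pi/2)%np.pi-np.pi/2
    F=R.from_rotvec([0,0,-w]).apply(o["contact_force"])
    g=R.from_rotvec([0,0,-w]).apply(np.array(o["tcp_pos"])-C0)
    print("t",round(o["clock"],2),"grip case",np.round(g-[0,0,.155],4),"jaw-w deg",round(np.degrees(a-w),1),"Fcase",np.round(F,1),"w",round(o["grip_width"],4))
    print("move",np.round(M.T@d,4),"turn",round(np.degrees(t),1),"j",np.round(o["joints"],2))
E
python3 - <<'E'
from h import *
go(case([-.09,.0767,.185]))
E
```

```text
t 0.9 grip case [-0.2091  0.27    0.2491] jaw-w deg 18.1 Fcase [0.9 0.4 0.7] w 0.0363
move [ 0.0643 -0.2206  0.0532] turn 18.1 j [-1.16  0.14  0.34  2.04 -0.06  0.97 -0.54]
```

>>> servo_tool([
  [0.0,-0.035,0.009,3,0.15],
  [0.01,-0.08,0.019,7,0.15],
  [0.02,-0.12,0.029,11,0.15],
  [0.03,-0.16,0.039,14,0.15],
  [0.045,-0.195,0.047,17,0.15],
  [0.06,-0.2206,0.0532,18.1,0.15],
  [0.0643,-0.2206,0.0532,18.1,0.15],
  [0.0643,-0.2206,0.0532,18.1,0.15],
])

```text
clock: 1.7
tcp_pos: [0.4618, 0.1174, 0.3393]
orientation: [0.044, 1.573, -0.048]
contact_force: [-0.5, 0.6, 0.2]
grip_width: 0.0364
```

```bash
python3 - <<'E'
from h import *
go(case([-.09,.0767,.106]))
a=grab_frame("scene")[112:202,240:340,::-1];b=grab_frame("top")[205:295,150:250,::-1]
im=np.vstack([cv2.resize(x,None,fx=3.3,fy=3.3,interpolation=cv2.INTER_CUBIC) for x in(a,b)]);print(im.shape)
cv2.imwrite("pics/c1.png",im)
E
```

```text
t 1.7 grip case [-0.0904  0.0764  0.1843] jaw-w deg -0.1 Fcase [-0.5  0.5  0.2] w 0.0364
move [0.0783 0.0005 0.0006] turn -0.1 j [-0.83  0.25  0.52  2.11 -0.17  0.82 -0.26]
(594, 330, 3)
```

View pics/c1.png

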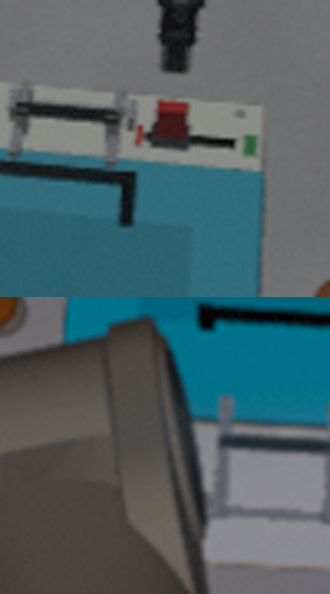

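The upper half (scene) shows the fingertips at (177,70), above the fin at (172,105) and in line with it. In the lower half (top) the wrist hides the tab. Going down to grip.

>>> servo_tool([
  [0.025,0,0,0,0.15],
  [0.055,0,0,0,0.15],
  [0.078,0.0,0.0,0,0.15],
  [0.078,0,0,0,0.15],
  [0.078,0,0,0,1],
  [0.078,0,0,0,1],
  [0.078,0,0,0,1],
  [0.078,0,0,0,1],
], force=20)

```text
clock: 2.6
tcp_pos: [0.4623, 0.1192, 0.2635]
orientation: [0.044, 1.569, -0.043]
contact_force: [-0.6, 1.6, 7.5]
grip_width: 0.0116
```

```bash
python3 - <<'E'
from h import *
go(case([-.09,.0767+.009,.106]))
E
```

```text
t 2.6 grip case [-0.0899  0.0782  0.1085] jaw-w deg 0.1 Fcase [-0.6  1.5  7.5] w 0.0116
move [ 0.0025  0.0074 -0.0001] turn 0.1 j [-0.76  0.39  0.46  2.16 -0.28  0.65 -0.16]
```

>>> servo_tool([
  [-0.001,0,0,0,1],
  [-0.001,0.002,0,0,1],
  [-0.001,0.003,0,0,1],
  [-0.001,0.005,0,0,1],
  [-0.001,0.007,0,0,1],
  [-0.001,0.007,0,0,1],
])

```text
clock: 3.2
tcp_pos: [0.4626, 0.1257, 0.264]
orientation: [0.043, 1.569, -0.044]
contact_force: [5.0, -2.0, -15.2]
grip_width: 0.0115
```

```bash
python3 - <<'E'
from h import *
go(case([-.09,.0767+.009,.106]))
E
```

```text
t 3.2 grip case [-0.09    0.0847  0.109 ] jaw-w deg 0.1 Fcase [  5.1  -1.7 -15.2] w 0.0115
move [ 0.003  0.001 -0.   ] turn 0.1 j [-0.78  0.39  0.46  2.16 -0.28  0.65 -0.17]
```

>>> servo_tool([
  [0.0006,0.0005,0,0,1],
  [0.0006,0.0015,0,0,1],
  [0.0006,0.0015,0,0,1],
])

```text
clock: 3.5
tcp_pos: [0.4628, 0.1271, 0.2639]
orientation: [0.044, 1.569, -0.044]
contact_force: [0.4, -3.4, 1.6]
grip_width: 0.0116
```

>>> servo_tool([
  [0,0.001,0,0,1],
  [0,0.0018,0,0,1],
  [0,0.0018,0,0,1],
])

```text
clock: 3.8
tcp_pos: [0.4629, 0.1291, 0.2639]
orientation: [0.044, 1.569, -0.044]
contact_force: [0.9, -1.8, -2.0]
grip_width: 0.0115
```

>>> servo_tool([
  [0,0.001,0,0,1],
  [0,0.0018,0,0,1],
  [0,0.0018,0,0,1],
])

```text
clock: 4.1
tcp_pos: [0.463, 0.131, 0.2639]
orientation: [0.044, 1.569, -0.044]
contact_force: [0.8, -0.9, -2.4]
grip_width: 0.0116
```

>>> servo_tool([
  [0,0.001,0,0,1],
  [0,0.0018,0,0,1],
  [0,0.0018,0,0,1],
])

```text
clock: 4.4
tcp_pos: [0.4631, 0.133, 0.2639]
orientation: [0.044, 1.569, -0.044]
contact_force: [1.1, -1.5, -2.8]
grip_width: 0.0117
```

>>> servo_tool([
  [0.0001,0.001,0,0,1],
  [0.0001,0.0018,0,0,1],
  [0.0001,0.0018,0,0,1],
])

```text
clock: 4.7
tcp_pos: [0.4632, 0.135, 0.2639]
orientation: [0.044, 1.569, -0.043]
contact_force: [0.5, -1.9, -0.2]
grip_width: 0.0116
```

>>> servo_tool([
  [0,0.001,0,0,1],
  [0,0.0018,0,0,1],
  [0,0.0018,0,0,1],
])

```text
clock: 5.0
tcp_pos: [0.4634, 0.137, 0.2639]
orientation: [0.044, 1.569, -0.043]
contact_force: [0.3, -1.7, -0.0]
grip_width: 0.0118
```

>>> servo_tool([
  [0,0.001,0,0,1],
  [0,0.0018,0,0,1],
  [0,0.0018,0,0,1],
])

```text
clock: 5.3
tcp_pos: [0.4635, 0.139, 0.2639]
orientation: [0.044, 1.569, -0.043]
contact_force: [1.1, -2.4, -1.5]
grip_width: 0.0114
```

>>> servo_tool([
  [0,0.001,0,0,1],
  [0,0.0018,0,0,1],
  [0,0.0018,0,0,1],
])

```text
clock: 5.6
tcp_pos: [0.4636, 0.141, 0.2639]
orientation: [0.044, 1.569, -0.043]
contact_force: [0.9, -1.5, -1.5]
grip_width: 0.0115
```

>>> servo_tool([
  [0,0.001,0,0,1],
  [0,0.0018,0,0,1],
  [0,0.0018,0,0,1],
])

```text
clock: 5.9
tcp_pos: [0.4637, 0.143, 0.2639]
orientation: [0.044, 1.569, -0.042]
contact_force: [1.9, -2.0, -1.3]
grip_width: 0.0113
```

>>> servo_tool([
  [0,0.001,0,0,1],
  [0,0.0018,0,0,1],
  [0,0.0018,0,0,1],
])

```text
clock: 6.2
tcp_pos: [0.4638, 0.1435, 0.2639]
orientation: [0.043, 1.569, -0.045]
contact_force: [0.3, -7.1, 1.6]
grip_width: 0.0118
```

>>> servo_tool([
  [0,0.0008,0,0,1],
  [0,0.0008,0,0,1],
])

```text
clock: 6.4
tcp_pos: [0.4638, 0.1435, 0.2639]
orientation: [0.043, 1.57, -0.046]
contact_force: [1.1, -5.9, 1.9]
grip_width: 0.0111
```

Travel stopped after 24 mm with about 6–7 N along y, so this is the rubber stop. Releasing and going above the latch bar.

>>> servo_tool([
  [0,0,0,0,0.4],
  [0,0,0,0,0.15],
  [0,0,0,0,0.15],
  [-0.03,0,0,0,0.15],
  [-0.06,0,0,0,0.15],
  [-0.08,0,0,0,0.15],
  [-0.08,0,0,0,0.15],
])

```text
clock: 7.1
tcp_pos: [0.4647, 0.1443, 0.3464]
orientation: [0.045, 1.565, -0.043]
contact_force: [0.6, -0.5, 0.4]
grip_width: 0.0366
```

```bash
python3 - <<'E'
from h import *
go(case([-.06,.0004,.185]))
E
```

```text
t 7.1 grip case [-0.089   0.1035  0.1914] jaw-w deg 0.1 Fcase [ 0.7 -0.4  0.4] w 0.0366
move [ 0.0064 -0.1031  0.0288] turn 0.1 j [-0.88  0.26  0.53  2.08 -0.17  0.84 -0.3 ]
```

>>> servo_tool([
  [0,-0.03,0.008,0,0.15],
  [0,-0.065,0.018,0,0.15],
  [0.003,-0.09,0.026,0,0.15],
  [0.006,-0.103,0.029,0,0.15],
  [0.006,-0.103,0.029,0,0.15],
  [0.006,-0.103,0.029,0,0.15],
])

```text
clock: 7.7
tcp_pos: [0.4877, 0.0405, 0.3398]
orientation: [0.045, 1.566, -0.042]
contact_force: [0.2, -0.5, -0.6]
grip_width: 0.0363
```

```bash
python3 - <<'E'
from h import *
go(case([-.06,.0004,.128]))
a=grab_frame("scene")[102:212,200:330,::-1]
cv2.imwrite("pics/c2.png",cv2.resize(a,None,fx=5,fy=5,interpolation=cv2.INTER_CUBIC))
E
```

```text
t 7.7 grip case [-0.0601  0.0011  0.1848] jaw-w deg 0.1 Fcase [ 0.2 -0.5 -0.6] w 0.0363
move [ 0.0568 -0.0009 -0.0001] turn 0.1 j [-0.69  0.28  0.57  2.09 -0.21  0.83 -0.05]
```

View pics/c2.png

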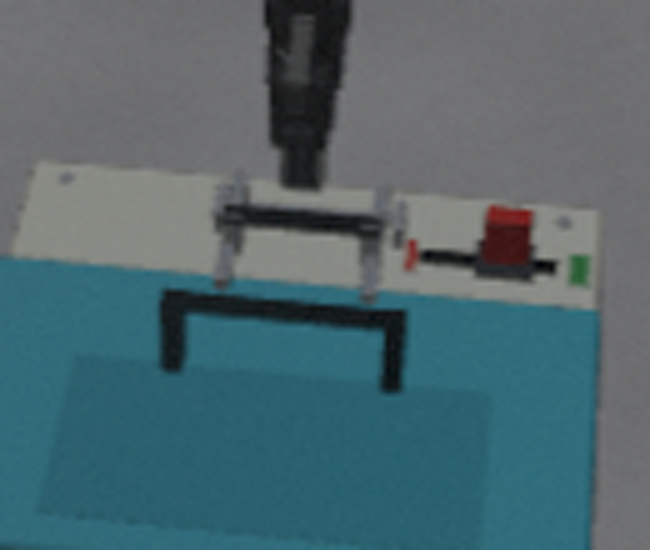

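The tab now stands at (505,240), near the green mark (578,270). The fingertips at (302,185) are centred over the latch bar, which spans (222,212) to (378,228).

>>> servo_tool([
  [0.025,0,0,0,0.15],
  [0.045,0,0,0,0.15],
  [0.057,0,0,0,0.15],
  [0.057,0,0,0,0.15],
  [0.057,0,0,0,1],
  [0.057,0,0,0,1],
  [0.057,0,0,0,1],
  [0.057,0,0,0,1],
], force=20)

```text
clock: 8.55
tcp_pos: [0.4875, 0.0413, 0.2836]
orientation: [0.045, 1.567, -0.04]
contact_force: [-4.8, 1.5, 6.6]
grip_width: 0.0092
```

```bash
python3 - <<'E'
from h import *
go(case([-.06,.0004,.128]))
E
```

```text
t 8.55 grip case [-0.0603  0.002   0.1286] jaw-w deg 0.2 Fcase [-4.9  1.2  6.6] w 0.0092
move [ 0.0006 -0.0016  0.0003] turn 0.2 j [-0.64  0.37  0.52  2.13 -0.29  0.7   0.02]
```

>>> servo_tool([
  [0,0,0,0,1],
  [-0.0008,0,-0.0006,0,1],
  [-0.0016,0,-0.0013,0,1],
  [-0.0023,0,-0.0019,0,1],
  [-0.0023,0,-0.0019,0,1],
])

```text
clock: 9.05
tcp_pos: [0.4857, 0.0414, 0.286]
orientation: [0.045, 1.567, -0.04]
contact_force: [-0.2, -0.6, -4.8]
grip_width: 0.0088
```

```bash
python3 - <<'E'
from h import *
go(case([-.06,.0004,.128]))
E
```

```text
t 9.05 grip case [-0.0621  0.002   0.131 ] jaw-w deg 0.2 Fcase [-0.2 -0.6 -4.8] w 0.0088
move [ 0.003  -0.0016  0.0021] turn 0.2 j [-0.65  0.37  0.53  2.13 -0.29  0.71  0.02]
```

>>> servo_tool([
  [-0.0004,0,-0.0003,0,1],
  [-0.0008,0,-0.0007,0,1],
  [-0.0008,0,-0.0007,0,1],
])

```text
clock: 9.35
tcp_pos: [0.485, 0.0415, 0.2868]
orientation: [0.045, 1.567, -0.04]
contact_force: [-0.3, 0.1, -5.5]
grip_width: 0.0092
```

>>> servo_tool([
  [-0.0004,0,-0.0003,0,1],
  [-0.0008,0,-0.0007,0,1],
  [-0.0008,0,-0.0007,0,1],
])

```text
clock: 9.65
tcp_pos: [0.4843, 0.0415, 0.2877]
orientation: [0.045, 1.567, -0.04]
contact_force: [0.6, 0.2, -6.1]
grip_width: 0.0086
```

>>> servo_tool([
  [-0.0004,0,-0.0003,0,1],
  [-0.0008,0,-0.0007,0,1],
  [-0.0008,0,-0.0007,0,1],
])

```text
clock: 9.95
tcp_pos: [0.4835, 0.0415, 0.2885]
orientation: [0.045, 1.567, -0.04]
contact_force: [-0.4, 0.5, -5.6]
grip_width: 0.009
```

The bar has moved 6.3 mm along its arc, more than the play allows, at a steady 5–6 N, so the latch is free. Continuing along the arc.

>>> servo_tool([
  [-0.0026,0,-0.0027,0,1],
  [-0.0051,0,-0.0057,0,1],
  [-0.0075,0,-0.009,0,1],
  [-0.0096,0,-0.0123,0,1],
  [-0.0114,0,-0.0158,0,1],
  [-0.0131,0,-0.0195,0,1],
  [-0.0131,0,-0.0195,0,1],
])

```text
clock: 10.65
tcp_pos: [0.4649, 0.0425, 0.3029]
orientation: [0.046, 1.563, -0.04]
contact_force: [2.4, -0.1, 6.5]
grip_width: 0.0089
```

```bash
python3 - <<'E'
from h import *
go(case([-.105+.0214,.002,.09+.0528+.0035]))
E
```

```text
t 10.65 grip case [-0.083   0.0019  0.1479] jaw-w deg 0.2 Fcase [2.4 0.  6.5] w 0.0089
move [ 0.0016  0.0001 -0.0006] turn 0.2 j [-0.69  0.3   0.55  2.17 -0.24  0.72 -0.03]
```

>>> servo_tool([
  [-0.0007,0,-0.0037,0,1],
  [-0.0015,0,-0.0076,0,1],
  [-0.0023,0,-0.0115,0,1],
  [-0.0028,0,-0.0154,0,1],
  [-0.003,0,-0.0194,0,1],
  [-0.003,0,-0.0233,0,1],
  [-0.0028,0,-0.0273,0,1],
  [-0.0023,0,-0.0312,0,1],
])

```text
clock: 11.45
tcp_pos: [0.4352, 0.0441, 0.3065]
orientation: [0.048, 1.558, -0.039]
contact_force: [3.5, -1.3, 9.4]
grip_width: 0.0089
```

```bash
python3 - <<'E'
from h import *
go(case([-.105-.0099,.002,.09+.0561+.0035]))
a=grab_frame("scene")[102:212,200:330,::-1]
cv2.imwrite("pics/c3.png",cv2.resize(a,None,fx=5,fy=5,interpolation=cv2.INTER_CUBIC))
E
```

```text
t 11.45 grip case [-0.1127  0.0017  0.1515] jaw-w deg 0.1 Fcase [ 3.6 -1.1  9.4] w 0.0089
move [ 0.0019  0.0002 -0.0022] turn 0.1 j [-0.73  0.24  0.56  2.23 -0.21  0.7  -0.08]
```

View pics/c3.png

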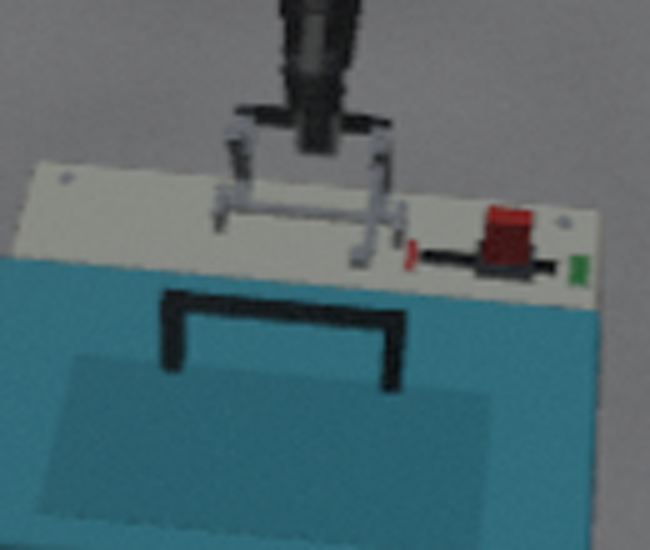

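The latch has swung up about 60°: bar at (315,120), uprights standing. Carrying on towards upright.

>>> servo_tool([
  [0.001,0,-0.003,0,1],
  [0.002,0,-0.006,0,1],
  [0.003,0,-0.009,0,1],
  [0.0039,0,-0.0118,0,1],
  [0.005,0,-0.0146,0,1],
  [0.0063,0,-0.0173,0,1],
  [0.0078,0,-0.02,0,1],
  [0.0092,0,-0.0225,0,1],
])

```text
clock: 12.3
tcp_pos: [0.412, 0.0454, 0.297]
orientation: [0.048, 1.559, -0.039]
contact_force: [5.2, -0.1, 0.4]
grip_width: 0.009
```

```bash
python3 - <<'E'
from h import *
go(case([-.105-.0351,.002,.09+.0449+.004]))
E
```

```text
t 12.3 grip case [-0.1359  0.0017  0.142 ] jaw-w deg 0.1 Fcase [5.2 0.2 0.4] w 0.009
move [ 0.0031  0.0003 -0.0043] turn 0.1 j [-0.75  0.22  0.56  2.28 -0.2   0.67 -0.1 ]
```

>>> servo_tool([
  [0.001,0,-0.0015,0,1],
  [0.002,0,-0.003,0,1],
  [0.003,0,-0.0042,0,1],
  [0.003,0,-0.0042,0,1],
])

```text
clock: 12.7
tcp_pos: [0.4078, 0.0457, 0.2938]
orientation: [0.048, 1.559, -0.039]
contact_force: [4.2, -0.7, -0.6]
grip_width: 0.0089
```

```bash
python3 - <<'E'
from h import *
go(case([-.105-.0351,.002,.09+.0449+.004]))
a=grab_frame("scene")[92:202,200:330,::-1]
cv2.imwrite("pics/c4.png",cv2.resize(a,None,fx=5,fy=5,interpolation=cv2.INTER_CUBIC))
E
```

```text
t 12.7 grip case [-0.1402  0.0018  0.1388] jaw-w deg 0.1 Fcase [ 4.3 -0.5 -0.6] w 0.0089
move [-0.0001  0.0002  0.0001] turn 0.1 j [-0.75  0.22  0.56  2.29 -0.2   0.65 -0.1 ]
```

View pics/c4.png

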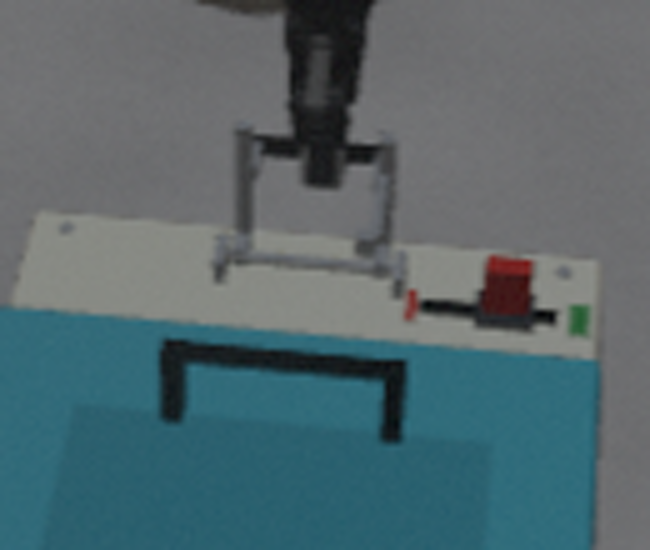

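The latch is upright: uprights vertical from (240,130) to (235,245), with the bar held at (320,150). Releasing, rising and going over the lid handle.

>>> servo_tool([
  [0,0,0,0,0.4],
  [0,0,0,0,0.15],
  [0,0,0,0,0.15],
  [-0.02,0,0,0,0.15],
  [-0.05,0,0,0,0.15],
  [-0.078,0,0,0,0.15],
  [-0.078,0,0,0,0.15],
])

```text
clock: 13.45
tcp_pos: [0.4077, 0.0452, 0.3744]
orientation: [0.05, 1.555, -0.036]
contact_force: [0.7, -0.4, -0.3]
grip_width: 0.0359
```

```bash
python3 - <<'E'
from h import *
go(case([.02,.0004,.22]))
E
```

```text
t 13.45 grip case [-0.1402  0.0012  0.2194] jaw-w deg 0.1 Fcase [ 0.7 -0.3 -0.3] w 0.0359
move [ 0.0018 -0.0012  0.1602] turn 0.1 j [-0.83  0.05  0.6   2.22 -0.05  0.86 -0.26]
```

>>> servo_tool([
  [0,0,0.03,0,0.15],
  [0,0,0.07,0,0.15],
  [0,0,0.11,0,0.15],
  [0,-0.001,0.145,0,0.15],
  [0.005,-0.001,0.16,0,0.15],
  [0.03,-0.001,0.16,0,0.15],
  [0.03,-0.001,0.16,0,0.15],
])

```text
clock: 14.15
tcp_pos: [0.5665, 0.0357, 0.343]
orientation: [0.049, 1.563, -0.038]
contact_force: [-0.0, -0.6, -1.1]
grip_width: 0.036
```

```bash
python3 - <<'E'
from h import *
go(case([.02,.0004,.144]))
E
```

```text
t 14.15 grip case [0.0189 0.0009 0.188 ] jaw-w deg 0.1 Fcase [ 0.  -0.6 -1.1] w 0.036
move [ 0.044  -0.0008  0.0008] turn 0.1 j [-0.63  0.42  0.6   1.91 -0.3   0.89  0.06]
```

>>> servo_tool([
  [0.02,0,0.001,0,0.15],
  [0.043,0,0.001,0,0.15],
  [0.043,0,0.001,0,0.15],
  [0.043,0,0.001,0,0.15],
  [0.043,0,0.001,0,1],
  [0.043,0,0.001,0,1],
  [0.043,0,0.001,0,1],
  [0.043,0,0.001,0,1],
], force=25)

```text
clock: 14.95
tcp_pos: [0.567, 0.0359, 0.3011]
orientation: [0.05, 1.565, -0.037]
contact_force: [-6.3, -0.1, 7.3]
grip_width: 0.0085
```

```bash
python3 - <<'E'
from h import *
go(case([.02,.0004,.144]))
# handle arc relative displacements: (dx_tool=-dz, dz_tool=dx_case)
for d in range(3,52,3):
    f=lambda t:132.85*np.array([-np.cos(t),np.sin(t)])
    a=f(np.radians(25.41+d))-f(np.radians(25.41));print(d,np.round([-a[1],a[0]],1).tolist(),end="; ")
E
```

```text
t 14.95 grip case [0.0193 0.0011 0.1461] jaw-w deg 0.1 Fcase [-6.3 -0.4  7.3] w 0.0085
move [ 0.0021 -0.0007  0.0007] turn 0.1 j [-0.6   0.47  0.56  1.94 -0.35  0.82  0.1 ]
3 [-6.2, 3.1]; 6 [-12.2, 6.6]; 9 [-18.1, 10.4]; 12 [-23.7, 14.5]; 15 [-29.1, 18.8]; 18 [-34.3, 23.5]; 21 [-39.2, 28.4]; 24 [-43.9, 33.6]; 27 [-48.3, 39.0]; 30 [-52.4, 44.6]; 33 [-56.2, 50.4]; 36 [-59.6, 56.4]; 39 [-62.8, 62.6]; 42 [-65.7, 69.0]; 45 [-68.2, 75.5]; 48 [-70.3, 82.1]; 51 [-72.1, 88.8];
```

>>> servo_tool([
  [-0.0015,0,0.0007,0,1],
  [-0.0035,0,0.0017,0,1],
  [-0.0062,0,0.0031,0,1],
  [-0.0092,0,0.0048,0,1],
  [-0.0122,0,0.0066,0,1],
  [-0.0152,0,0.0085,0,1],
  [-0.0181,0,0.0104,0,1],
  [-0.0181,0,0.0104,0,1],
])

```text
clock: 15.75
tcp_pos: [0.5773, 0.0352, 0.3197]
orientation: [0.05, 1.566, -0.037]
contact_force: [-3.0, -0.1, -1.4]
grip_width: 0.0088
```

```bash
cat >>h.py <<'E'
def arc(d0,ds):
    f=lambda t:132.85*np.array([-np.cos(np.radians(25.41+t)),np.sin(np.radians(25.41+t))])
    for d in ds:
        a=f(d)-f(d0);print(d,np.round([-a[1],a[0]],1).tolist(),end="; ")
E
python3 - <<'E'
from h import *
go(case([.02,.0004,.144])); arc(9,range(12,36,3))
E
```

```text
t 15.75 grip case [0.0297 0.001  0.1647] jaw-w deg 0.1 Fcase [-3.  -0.3 -1.4] w 0.0088
move [ 0.0207 -0.0008 -0.0098] turn 0.1 j [-0.6   0.46  0.57  1.9  -0.34  0.86  0.09]
12 [-5.6, 4.1]; 15 [-11.0, 8.4]; 18 [-16.2, 13.1]; 21 [-21.1, 18.0]; 24 [-25.8, 23.2]; 27 [-30.2, 28.6]; 30 [-34.3, 34.2]; 33 [-38.1, 40.0];
```

>>> servo_tool([
  [-0.0056,0,0.0041,0,1],
  [-0.011,0,0.0084,0,1],
  [-0.0162,0,0.0131,0,1],
  [-0.0211,0,0.018,0,1],
  [-0.0258,0,0.0232,0,1],
  [-0.0302,0,0.0286,0,1],
  [-0.0343,0,0.0342,0,1],
  [-0.0343,0,0.0342,0,1],
])

```text
clock: 16.55
tcp_pos: [0.6115, 0.033, 0.3557]
orientation: [0.051, 1.567, -0.036]
contact_force: [-8.2, 1.5, 6.7]
grip_width: 0.0085
```

```bash
python3 - <<'E'
from h import *
go(case([.02,.0004,.144])); arc(30,range(33,52,2))
cv2.imwrite("pics/c5.png",cv2.resize(grab_frame("scene")[72:222,170:350,::-1],None,fx=4,fy=4,interpolation=cv2.INTER_CUBIC))
E
```

```text
t 16.55 grip case [0.064  0.0008 0.2007] jaw-w deg 0.1 Fcase [-8.3  1.1  6.7] w 0.0085
move [ 0.0566 -0.0008 -0.0442] turn 0.1 j [-0.59  0.48  0.59  1.79 -0.32  0.97  0.08]
33 [-3.8, 5.8]; 35 [-6.2, 9.8]; 37 [-8.4, 13.9]; 39 [-10.5, 18.0]; 41 [-12.4, 22.3]; 43 [-14.2, 26.5]; 45 [-15.8, 30.9]; 47 [-17.3, 35.3]; 49 [-18.6, 39.7]; 51 [-19.8, 44.2];
```

View pics/c5.png

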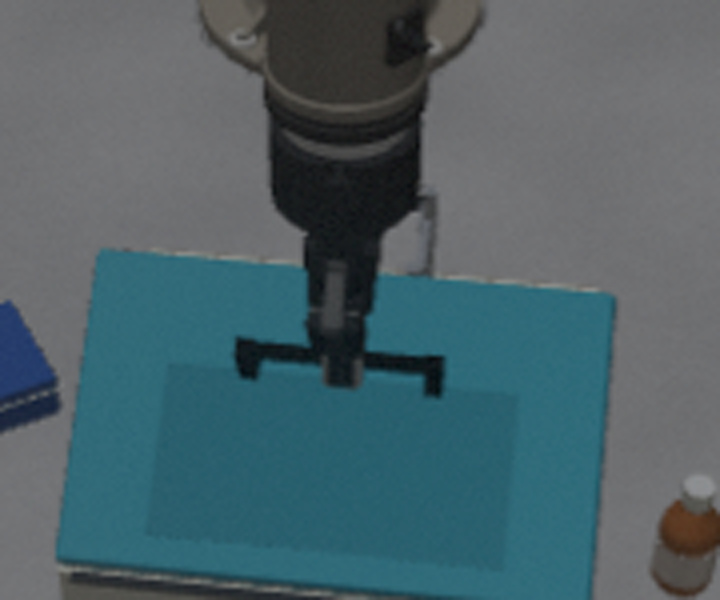

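The lid is rising: handle bar (340,355) in the jaws, lid front edge up at (350,270), latch still upright behind it. Carrying on to about 46°.

>>> servo_tool([
  [-0.001,0,0.003,0,1],
  [-0.003,0,0.0058,0,1],
  [-0.0055,0,0.0098,0,1],
  [-0.0077,0,0.0139,0,1],
  [-0.0097,0,0.018,0,1],
  [-0.0115,0,0.0223,0,1],
  [-0.0142,0,0.029,0,1],
  [-0.015,0,0.0318,0,1],
])

```text
clock: 17.4
tcp_pos: [0.6437, 0.0308, 0.3733]
orientation: [0.052, 1.566, -0.035]
contact_force: [-10.3, 1.0, 9.3]
grip_width: 0.009
```

```bash
python3 - <<'E'
from h import *
go(case([.02,.0004,.144]))
E
```

```text
t 17.4 grip case [0.0962 0.0005 0.2183] jaw-w deg 0.1 Fcase [-10.3   0.4   9.3] w 0.009
move [ 0.0739 -0.0007 -0.0765] turn 0.1 j [-0.56  0.51  0.59  1.7  -0.33  1.03  0.09]
```

>>> servo_tool([
  [0,0,0,0,0.85],
  [0,0,0,0,0.6],
  [0,0,0,0,0.45],
  [0,0,0,0,0.45],
  [-0.01,0,0,0,0.45],
  [-0.04,0,0,0,0.45],
  [-0.08,0,0,0,0.45],
  [-0.12,0,0,0,0.45],
])

```text
clock: 18.2
tcp_pos: [0.643, 0.0294, 0.4954]
orientation: [0.052, 1.566, -0.036]
contact_force: [0.2, -0.3, 0.2]
grip_width: 0.0236
```

```bash
python3 - <<'E'
from h import *
go(case([.02,.0004,.144]))
s=grab_frame("scene")[:,:,::-1];t=grab_frame("top")[:,:,::-1]
cv2.imwrite("pics/s6.png",cv2.resize(s[72:232,150:360],None,fx=3.8,fy=3.7,interpolation=cv2.INTER_CUBIC))
E
```

```text
t 18.2 grip case [ 0.0956 -0.001   0.3404] jaw-w deg 0.1 Fcase [ 0.2 -0.3  0.2] w 0.0236
move [ 0.1961 -0.0005 -0.0765] turn 0.1 j [-0.6   0.4   0.64  1.56 -0.26  1.26  0.03]
```

View pics/s6.png

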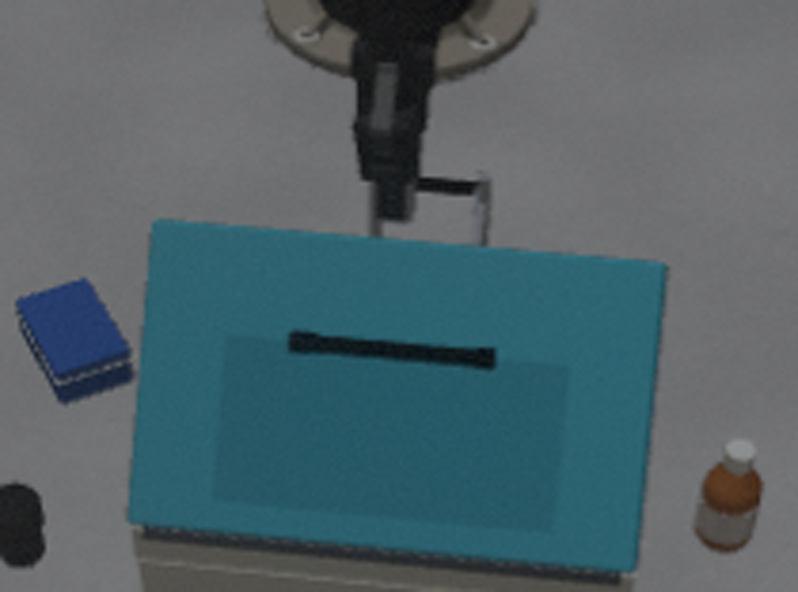

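The lid is open and the gripper clear of it: handle bar from (290,342) to (495,357), lid front corners (155,222) and (663,265). The latch stands upright behind it at (480,185), and the bystanders are undisturbed. I'll work out the lid angle from the pixels before handing in.

```bash
python3 - <<'E'
from h import *
px=lambda u,v:np.array([150+u/3.8,72+v/3.7])
def pt(th,x,y,z): # lid point at shut pose -> open
    t=np.radians(th);d=np.array([x-.14,z-.085]);c,s=np.cos(t),np.sin(t)
    return case([.14+c*d[0]+s*d[1],y,.085-s*d[0]+c*d[1]])
O=[((392,350),(.02,0,.142)),((155,222),(-.045,-.15,.1)),((663,265),(-.045,.15,.1))]
for th in(35,40,45,50,55): print(th,[np.round(proj("scene",pt(th,*p))[0]-px(*u),1).tolist() for u,p in O])
def lat(th,y):
    t=np.radians(37.87+th);return case([-.105+.057*np.cos(t),y,.09+.057*np.sin(t)])
for th in(70,80,90): print("latch",th,np.round(proj("scene",lat(th,.029))[0]-px(477,188),1))
g=get_obs();print(g["clock"],g["contact_force"])
E
```

```text
35 [[0.2, -4.2], [1.0, 0.0], [-0.4, -0.3]]
40 [[-0.4, -2.5], [-0.3, -0.8], [0.1, -1.0]]
45 [[-0.9, -0.4], [-1.8, -1.1], [0.6, -1.1]]
50 [[-1.5, 2.1], [-3.4, -0.7], [1.0, -0.5]]
55 [[-2.2, 5.2], [-5.0, 0.4], [1.4, 0.7]]
latch 70 [-1.8  1.6]
latch 80 [-1.5  0.4]
latch 90 [-1.3 -0.1]
18.3 [ 0.84471927 -0.60753749  1.04484359]
```

```bash
python3 -c "
from bench import *
print(hand_in())"
```

```text
the job is handed in; nothing more can be done
None
```

The case is open and the job is handed in, at about 18 s on the robot's clock. I slid the tab to its stop, swung the latch upright, raised the lid, and let go of everything.

- **Tab:** it moved about 24 mm towards the green mark until it met the stop. The force along the slide was about 6–7 N including drag, so roughly 4–5 N on the stop itself.
- **Latch:** it passed its locked play at a steady 5–6 N, well under the 20 N limit, and I then swung it upright. The last picture puts it at about 90°.
- **Lid:** the handle's position in the last picture fits about 45°, and the arm's path gave 45.3°. The lid corners fit less sharply, anywhere from 35° to 55°, but don't contradict it. The lid stayed put after release.
- **Surroundings:** the gripper was well above the lid, reading about 1 N or less per axis, which is noise. The slide box, bottle and eyepiece showed no sign of being disturbed.
- **Tab grip force:** while I held the tab, the vertical force on the gripper briefly read 15 N. The grip height was about 1 mm off, and I corrected it at once. That force was across the slide, not against the stop.
- **Top camera:** the wrist hid the tab from the top camera when I lined up over it. I didn't view any later top pictures, so the last checks come from the scene camera alone.

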